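# Loosen the knurled nut and open the shaker clamp

## Task

Free the tube rack on the little shaker: roll a fingertip along the rim of its knurled clamp nut to loosen it two full turns counter-clockwise (seen from above; within an eighth of a turn), then push the steel clamp bar away from the rack until it meets its stop. Take neither the nut nor the bar between the fingers. Press gently, and leave the rack, the small jar and everything else standing where they are.

Things in the scene. Friction and masses are not known exactly. Their poses are not given: they have to be found in the camera images.
- shaker: Low fixed shaker: white housing, aluminium platform 260 (x) by 360 (y) mm, its face 82 mm above the origin (underside centre). Its x points away from the robot, y to the robot's left, yaw up to 0.35 rad. In its frame: nut at x 0, y -85 mm; clamp bar along x at y 0; rack at y +10 to +118; fixed jaw 30 mm high at y +124 to +136; jar near x +95, y -145. Nothing on it is taller than the rack.
- nut_rim (a point): Centre of the steel knurled nut, on its upright axis, half-way up: 56 mm across, rim 13 mm up and down from here. A finger pressed on the rim drives it by friction; it takes 1.5 N at the rim and stays where left; rises 4 mm per turn. A 9 mm stud ends 15 mm above it (tight). Below (tight): clamp tongue 16 mm, platform 24 mm under this point. Free round the rim: 51 mm to the bar, 50 mm to the jar.
- nut_mark (a point): Outer end of the dark line engraved on the nut's upper face, 24 mm from the axis; it turns with the nut. Tight, the line points along the shaker's -x; at the start the nut is up to 0.4 rad looser than that.
- nut (a joint): Turn of the nut in rad, counted through full turns: 0 is fully tight, growing counter-clockwise seen from above (loosening); two turns are 12.57. It can turn on to 25 (not wanted). It moves only when driven. Through the first turn a spigot under it still locks the clamp; after two turns the clamp is free.
- clamp_push (a point): Point to push: on the bar's upright side facing the rack (shaker's +y side), half-way up, 23 mm from the bar's end nearest the robot. The steel bar is 230 mm long along the shaker's x, 12 mm thick, 32 mm high, from 16 mm below to 16 mm above this point, on the platform. The rack begins 42 mm further along +x; beside the bar here lie 110 mm of free platform (+y) for a finger.
- clamp (a joint): Slide of the clamp bar (and the flat tongue under the nut) in m: 0 beside the rack, grows along the shaker's -y, 0.040 at its stop. It needs about 2 N once the nut is loose and stays where left. Pushed back, the bar is 11 mm from the nut's rim.
- rack: White and blue rack of short capped tubes, loose, 0.45 kg, 100 (x) by 108 (y) mm, 65 mm high to the caps; origin at the centre of its underside on the platform. To be left standing.
- jar: Small lidded sample jar, loose, 42 mm across, 46 mm high, standing on the platform's corner; origin at the centre of its underside. To be left standing.
- spray: Loose white bottle, 60 mm across, 150 mm high, on the table to the left of the shaker; origin at the centre of its underside. To be left alone.
- pen: Loose pen, 140 mm long, 10 mm thick, lying on the table to the right; origin at its underside, half-way along. To be left alone.
There are look-alikes about, which are no part of the job. What is shaped like the jar but orange is not meant. What is shaped like the rack but orange is not meant.

How it is judged:
On the way, in this order (a step that is already met when the one before it is completed fails the run):
1. the nut is loosened two turns, the clamp bar still in place (value of joint nut between 11.75 and 14.1 rad and value of joint clamp below 0.006 m), for 0.2 s.
2. the clamp bar is pushed back to its stop (value of joint clamp above 0.036 m), for 0.2 s.
At the end, for the whole second after the job is handed in: The nut stands 11.75 to 14.1 rad from tight (two turns from where it started, within an eighth of a turn), at rest; the clamp bar is within 4 mm of its stop; the rack (within 10 mm) and jar (within 15 mm) stand upright where they were (value of joint nut between 11.75 and 14.1 rad and value of joint clamp above 0.036 m and velocity of joint nut between -0.1 and 0.1 rad/s and distance of rack from where it was at the start of the episode below 0.01 m and angle between rack's own z axis and vertical below 0.1 rad and distance of jar from where it was at the start of the episode below 0.015 m and angle between jar's own z axis and vertical below 0.15 rad); the robot touches nothing.
It fails at once if the nut is taken between the fingers instead of being rolled with a fingertip (horizontal distance between the grasp point and nut_rim below 0.015 m and contact force between the fingers and nut_c0 above 0.5 N).
It fails at once if the clamp bar is taken between the fingers instead of being pushed (y of the grasp point in the frame of clamp_push between -0.012 and 0 m and z of the grasp point in the frame of clamp_push below 0.03 m and contact force between the fingers and clamp_c0 above 0.5 N).
It fails at once if the nut is pressed harder than 40 N (contact force between the fingers and nut_c0 above 40 N).
It fails at once if the rack or the jar is lifted, knocked or pushed away (distance of rack from where it was at the start of the episode above 0.02 m or distance of jar from where it was at the start of the episode above 0.03 m or angle between jar's own z axis and vertical above 0.5 rad).
It fails at once if the bottle or the pen is disturbed (distance of any of spray, pen from where it was at the start of the episode above 0.03 m).
It also fails if it takes over 72 s, if anything falls off the work surface, if the arm or the gripper's body presses on something with over 40 N, if the wrist force passes 120 N, or if a joint passes its speed limit or range.

## Robot

A 7-joint arm with a two-finger parallel gripper is mounted at the origin on the work surface. World frame = base frame: x ahead of the robot, y to its left, z up, the work surface at z = 0. Lengths are in m, angles in rad, forces in N, time in s.
With the tool pointing down it reaches from about 0.4 to 0.85 m from the base axis. Payload 10.4 kg.
Tool frame: the origin (TCP) lies midway between the tips of the shut fingers; the grasp point (between the pads) lies 19 mm behind it; z points along the fingers, y is the direction in which the jaws open and shut (so a half turn about z gives the same grasp; the last joint's range is limited). The gripper opens to 87 mm and grips with 3 to 60 N. Pads are 19 mm wide; open, the fingers measure 117 mm over their backs; the gripper's body (75 mm by 190 mm) begins 51 mm behind the grasp point.
Start: joints at [1.26, 0.332, -0.065, 1.46, 0.022, 1.35, -0.088], TCP at [0.177, -0.599, 0.223] pointing down, gripper open.
Joint ranges: [-2.6, 2.6], [-0.5, 2.12], [-1.47, 1.34], [0.16, 2.42], [-1.27, 4.41], [0.06, 2.06], [-2.6, 2.6]. Speed limits (rad/s): [2.22, 2.22, 2.79, 2.79, 3.14, 3.14, 3.14].

## Interface

Orientations are given as a unit quaternion [x, y, z, w].
In Python, from bench import r gives the robot as it stands.
- The arm moves only by the tool step_arm, never from a script. Its argument "increments" is a list of rows, each a list of 2 entries, a list of its own where there are three numbers: the shift along the tool's x, y, z in m, then the turn, a rotation vector about the tool's x, y, z in rad. A call has 1 to 5 rows; each row is the pose to reach, as a shift and turn from the pose measured when the call began, along the tool's axes at that moment; what a row does not reach only later rows make up. A row lasts 1/10 s, in which the tool goes at most 50 mm and 8.59 degrees, less where a joint would pass 70% of its speed; a pose out of reach is approached as far as the arm can. A call with a gripper value outside its range is refused whole. "hand" is the closure, from -1 (fully open) to 1 (shut), so that 0 is half open, set as the call begins (left out, the last holds). The fingers move at their own pace and stop on an object; "grip_force" is the grip in N (left out, the last holds). Time passes only in rows, so rows that repeat a pose let the fingers close. It gives the time, the measured TCP pose, the force and the opening at its end, in the units of the state.
- r.read_state(): the state, without advancing time (a new reading comes with each control period).
- r.camera(name): name is "scene" or "top"; returns a dict with "pixels" (480x640x3 uint8, blue, green, red), "camera_matrix" (3x3 intrinsics, pixels), "extrinsics" (4x4, takes a point from camera to world coordinates). Camera axes: x right, y up, looking along -z (the intrinsics and any distortion apply to the point x, -y, -z); pixel columns grow to the right and rows downward; lengths in m; the calibration is good to about 2 mm. A picture is of the moment at which its call begins. There is no depth.
- r.close_job(): hands the job in, once; it reports no verdict.
The state is a dict: "time": time; "joint_positions": joint angles; "joint_vel": joint speeds; "joint_torque": joint torques, N m; "ee_pos": TCP position; "eef_rot": TCP orientation; "ft_force": force on the tool from outside, world axes, zero at the start; "torque": the same for the moment, N m; "width": finger opening in m.
Only numpy, scipy, OpenCV 4.12 (cv2) and the standard library are available. Lean on these libraries where they do the work, as an engineer would, in place of code of your own. Each camera call takes 0.05 s, during which the arm holds its last target.

## Working session

There is one attempt and no reset: what is moved stays moved. The work goes in short steps, Python scripts to look and compute and a tool call to move; the robot and the scene stay as the last step left them, time stands still between calls to the robot, and variables do not carry over. Pictures are saved under pics/ and viewed, and the job is handed in when it is done.

Besides the shell and the picture viewer there is one more tool, called as name(argument=value, ...) on one line, values as JSON. step_arm: Moves the arm, as the interface text tells. Its arguments: {"type":"object","properties":{"increments":{"type":"array"},"hand":{"type":"number"},"grip_force":{"type":"number"}},"required":["increments"]}

```bash
mkdir -p pics; ls; python3 - <<'E'
from bench import r
import cv2,numpy as np
print(r.read_state())
for n in("scene","top"):
    c=r.camera(n); cv2.imwrite(f"pics/{n}0.png",c["pixels"]); print(n,c["camera_matrix"],c["extrinsics"],[k for k in c])
E
```

```text
pics
{'time': 0.0, 'joint_positions': array([ 1.26040303,  0.33289608, -0.0646593 ,  1.46090517,  0.02160998,
        1.34988313, -0.08850553]), 'joint_vel': array([-0.0005226 ,  0.00140929, -0.00020434,  0.00106405, -0.00164701,
       -0.00245167, -0.00042095]), 'joint_torque': array([-1.99598844e-04, -6.23263407e+01,  2.44097837e-02, -3.89893770e+01,
       -6.13349047e-02,  3.97531979e-02,  1.39994549e-04]), 'ee_pos': array([ 0.1772632 , -0.59895391,  0.22175597]), 'eef_rot': array([ 9.89666036e-01,  1.43389853e-01, -1.42134956e-04, -6.83538863e-04]), 'ft_force': array([-0.49866765,  0.1601901 , -0.19378089]), 'torque': array([-0.0011739 , -0.03216802,  0.03797551]), 'width': 0.08702554393691259}
scene [[531.70103315   0.         316.1033535 ]
 [  0.         531.70103315 229.54784228]
 [  0.           0.           1.        ]] [[ 0.68427082 -0.57903991  0.44326767  1.09562127]
 [ 0.72912862  0.55330186 -0.402776   -0.46532771]
 [-0.01203745  0.59880701  0.80080289  1.0672719 ]
 [ 0.          0.          0.          1.        ]] ['pixels', 'camera_matrix', 'extrinsics']
top [[487.54312457   0.         310.79459684]
 [  0.         487.54312457 229.48203508]
 [  0.           0.           1.        ]] [[-0.01819541  0.99912147 -0.0377519   0.4871334 ]
 [-0.99971382 -0.01876675 -0.01483519  0.0174555 ]
 [-0.01553064  0.03747117  0.99917702  1.46852381]
 [ 0.          0.          0.          1.        ]] ['pixels', 'camera_matrix', 'extrinsics']
```

View pics/scene0.png

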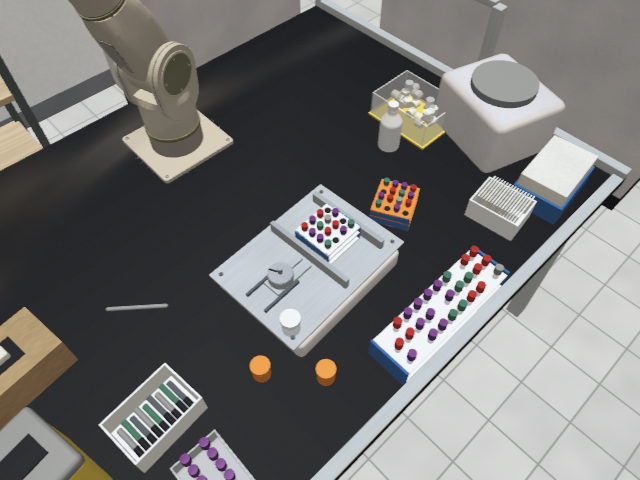

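View pics/top0.png

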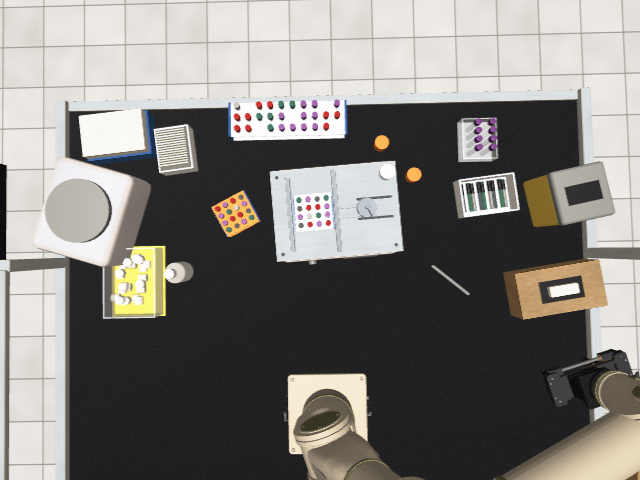

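The top view shows the shaker at about (337,212), nut (368,208), white jar (387,171) and rack (313,212). The orange jars at (382,143) and (414,174) and the orange rack at (236,213) are look-alikes. I'll check this in close crops.

```bash
python3 - <<'E'
import cv2,numpy as np
t=cv2.imread("pics/top0.png")[150:275,255:425]; cv2.imwrite("pics/top0c.png",cv2.resize(t,None,fx=4.7,fy=4.7,interpolation=cv2.INTER_CUBIC))
t=cv2.imread("pics/scene0.png")[180:355,205:410]; cv2.imwrite("pics/scene0c.png",cv2.resize(t,None,fx=3.4,fy=3.4,interpolation=cv2.INTER_CUBIC))
E
```

```text
(no output)
```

View pics/top0c.png

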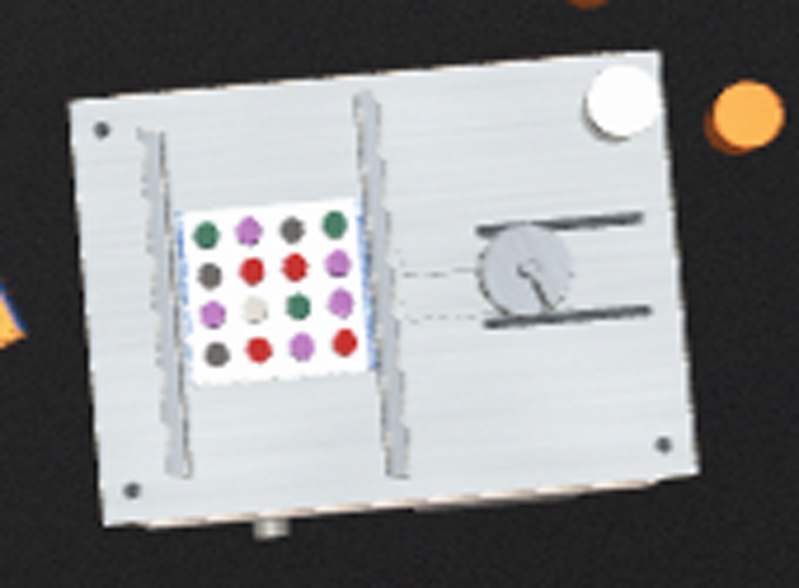

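View pics/scene0c.png

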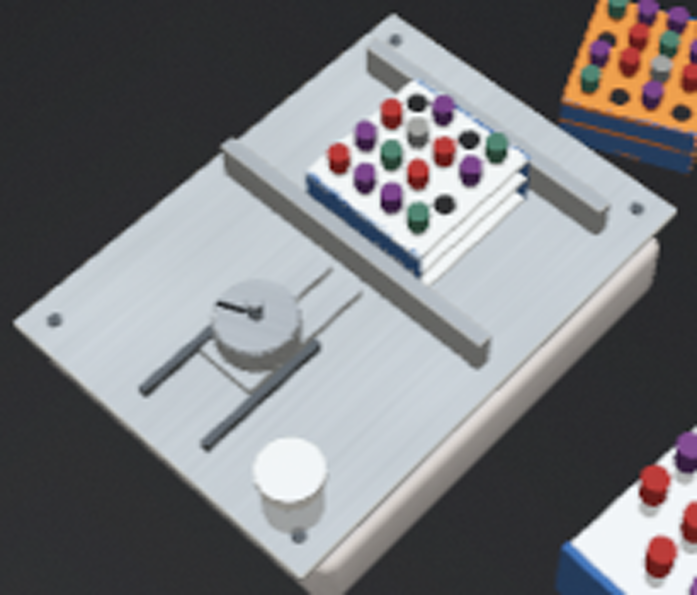

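The crops confirm the choice. The platform corners in the top crop are (68,101), (660,52), (698,472) and (104,525). The nut is at (525,270) and its mark runs to (552,308). Next is fitting the shaker pose from both cameras.

```bash
cat > h.py <<'E'
import numpy as np, cv2
from scipy.spatial.transform import Rotation as R
from scipy.optimize import least_squares
K={'scene':np.array([[531.701,0,316.1034],[0,531.701,229.5478],[0,0,1]]),'top':np.array([[487.5431,0,310.7946],[0,487.5431,229.482],[0,0,1]])}
E={'scene':np.array([[0.68427082,-0.57903991,0.44326767,1.09562127],[0.72912862,0.55330186,-0.402776,-0.46532771],[-0.01203745,0.59880701,0.80080289,1.0672719],[0,0,0,1]]),
'top':np.array([[-0.01819541,0.99912147,-0.0377519,0.4871334],[-0.99971382,-0.01876675,-0.01483519,0.0174555],[-0.01553064,0.03747117,0.99917702,1.46852381],[0,0,0,1]])}
def proj(c,P):
    p=(np.atleast_2d(P)-E[c][:3,3])@E[c][:3,:3]; p=p*[1,-1,-1]; q=p@K[c].T; return q[:,:2]/q[:,2:]
def ray(c,u,v,z):
    d=np.linalg.inv(K[c])@[u,v,1.]; d=E[c][:3,:3]@(d*[1,-1,-1]); o=E[c][:3,3]; return o+d*(z-o[2])/d[2]
E
python3 - <<'E'
from h import *
top=np.array([(68,101),(660,52),(698,472),(104,525)])/4.7+[255,150]
sc=np.array([(677,210),(303,578),(15,322),(393,14)])/3.4+[205,180]
L=np.array([(.13,.18),(.13,-.18),(-.13,-.18),(-.13,.18)])
def W(p,xy,z):
    c,s=np.cos(p[2]),np.sin(p[2]); xy=np.atleast_2d(xy)
    return np.c_[p[0]+c*xy[:,0]-s*xy[:,1],p[1]+s*xy[:,0]+c*xy[:,1],np.full(len(xy),z)]
for use in (('top',),('scene',),('top','scene')):
    f=lambda p:np.concatenate([(proj(c,W(p,L,.082))-(top if c=='top' else sc)).ravel() for c in use])
    s=least_squares(f,[.6,-.05,0]); print(use,s.x,np.abs(s.fun).max())
p=s.x
print('nut',W(p,(0,-.085),.106),'push',W(p,(-.115+.023,.006),.098),'jar',W(p,(.095,-.145),.082))
nt=np.array((525,270))/4.7+[255,150]; ns=np.array((257,310))/3.4+[205,180]
print('nut face', ray('top',*nt,.121),ray('scene',*ns,.121))
for c,a,b,sc_,o in(('top',(527,270),(553,309),4.7,(255,150)),('scene',(254,313),(217,303),3.4,(205,180))):
    A=ray(c,*(np.array(a)/sc_+o),.12);B=ray(c,*(np.array(b)/sc_+o),.12);d=(B-A)[:2]
    print(c,'mark angle from -x:',(np.arctan2(d[1],d[0])-p[2]-np.pi+np.pi)%(2*np.pi)-np.pi, np.linalg.norm(d))
print('jar',ray('top',*(np.array((622,101))/4.7+[255,150]),.128),ray('scene',*(np.array((290,470))/3.4+[205,180]),.128))
E
```

```text
('top',) [ 0.59078967 -0.035459    0.06680662] 0.7585185473323861
('scene',) [ 0.59611015 -0.03512134  0.06689686] 0.7408549899712966
('top', 'scene') [ 0.59388419 -0.03506152  0.06727995] 1.8607967367532297
nut [[ 0.59959867 -0.11986921  0.106     ]] push [[ 0.50168896 -0.03526018  0.098     ]] jar [[ 0.69841749 -0.17334669  0.082     ]]
nut face [ 0.59612326 -0.11827552  0.121     ] [ 0.5999168  -0.11810379  0.121     ]
top mark angle from -x: 0.49724827552062933 0.02757492876171971
scene mark angle from -x: 0.43869986837431796 0.024461975683412452
jar [ 0.69381206 -0.17660778  0.128     ] [ 0.69918871 -0.17826271  0.128     ]
```

```bash
cat >> h.py <<'E'
P0=np.array([.594,-.0351]);YAW=.067
def sw(x,y):
    c,s=np.cos(YAW),np.sin(YAW); return np.array([P0[0]+c*x-s*y,P0[1]+s*x+c*y])
def inc(r,pos,yaw=YAW):
    st=r.read_state(); Rt=R.from_quat(st['eef_rot']); tgt=R.from_euler('z',yaw)*R.from_euler('x',np.pi)
    return np.round(Rt.inv().apply(np.array(pos)-st['ee_pos']),4), np.round((Rt.inv()*tgt).as_rotvec(),4)
def mark(c,nz,name,nut=sw(0,-.085)):
    from bench import r
    im=r.camera(c)['pixels']; u=proj(c,[*nut,nz])[0]; u=u.astype(int)
    t=im[u[1]-40:u[1]+40,u[0]-40:u[0]+40]; cv2.imwrite(f'pics/{name}.png',cv2.resize(t,None,fx=6,fy=6,interpolation=cv2.INTER_CUBIC)); return u-40
E
python3 - <<'E'
from h import *
from bench import r
t=[*sw(-.085,-.085),.22]
print(t,inc(r,t))
E
```

```text
[np.float64(0.5148814512891944), np.float64(-0.12560002900494505), 0.22] (array([ 0.4581, -0.3581,  0.0023]), array([-1.200e-03,  2.000e-04,  2.208e-01]))
```

step_arm(increments=[[[0.038, -0.03, -0.01], [0, 0, 0.04]], [[0.076, -0.06, -0.02], [0, 0, 0.08]], [[0.114, -0.09, -0.02], [0, 0, 0.12]], [[0.152, -0.12, -0.02], [0, 0, 0.16]], [[0.19, -0.15, -0.02], [0, 0, 0.22]]], hand=1, grip_force=20)

```text
time: 0.6
ee_pos: [0.3176, -0.3994, 0.2419]
eef_rot: [0.999, 0.033, -0.0, -0.001]
ft_force: [1.9, 0.0, -0.1]
width: 0.0549
```

```bash
python3 - <<'E'
from h import *
from bench import r
print(r.read_state()['ee_pos'],inc(r,[*sw(-.085,-.085),.22]))
E
```

```text
[ 0.31759895 -0.39936688  0.2418842 ] (array([ 0.2149, -0.2601,  0.0221]), array([-0.0012,  0.0006, -0.001 ]))
```

step_arm(increments=[[[0.03, -0.036, 0], [0, 0, 0]], [[0.06, -0.072, 0], [0, 0, 0]], [[0.09, -0.108, 0], [0, 0, 0]], [[0.12, -0.145, 0], [0, 0, 0]], [[0.15, -0.18, 0], [0, 0, 0]]])

```text
time: 1.1
ee_pos: [0.456, -0.2079, 0.2419]
eef_rot: [0.999, 0.033, -0.0, -0.001]
ft_force: [1.3, -1.3, 1.1]
width: 0.0149
```

```bash
python3 - <<'E'
from h import *
from bench import r
print(r.read_state()['ee_pos'],inc(r,[*sw(-.070,-.085),.099]))
E
```

```text
[ 0.45603361 -0.20791419  0.24193087] (array([ 0.0793, -0.0781,  0.143 ]), array([-0.0011,  0.0008, -0.0009]))
```

step_arm(increments=[[[0.025, -0.025, 0.02], [0, 0, 0]], [[0.045, -0.05, 0.04], [0, 0, 0]], [[0.065, -0.075, 0.07], [0, 0, 0]], [[0.07, -0.078, 0.1], [0, 0, 0]], [[0.07, -0.078, 0.12], [0, 0, 0]]])

```text
time: 1.6
ee_pos: [0.5203, -0.1234, 0.1196]
eef_rot: [0.999, 0.034, -0.001, -0.001]
ft_force: [0.8, 0.2, 0.4]
width: 0.0005
```

```bash
python3 - <<'E'
from h import *
from bench import r
print(r.read_state(),inc(r,[*sw(-.055,-.085),.099]))
cv2.imwrite("pics/s1.png",r.camera("scene")["pixels"][130:370,170:450].repeat(2,0).repeat(2,1))
E
```

```text
{'time': 1.6, 'joint_positions': array([ 0.59436944,  0.26378389, -0.50708847,  1.80140963,  0.1390923 ,
        1.11539687, -1.46166916]), 'joint_vel': array([-0.02150867,  0.19193012,  0.04723958,  0.20443694,  0.12569533,
       -0.3753065 , -0.08252002]), 'joint_torque': array([ -1.5954899 , -51.75327301,  -5.97209036, -36.63627148,
        -0.36230536,   0.36085767,  -0.12257368]), 'ee_pos': array([ 0.52034614, -0.12339091,  0.11956689]), 'eef_rot': array([ 0.9994041 ,  0.03446399, -0.00143563, -0.00126916]), 'ft_force': array([0.755267  , 0.19418517, 0.3833677 ]), 'torque': array([-0.03325837,  0.08528781,  0.00660964]), 'width': 0.0005337373806711473} (array([0.0245, 0.0019, 0.0205]), array([-0.0026,  0.0028,  0.0019]))
```

View pics/s1.png

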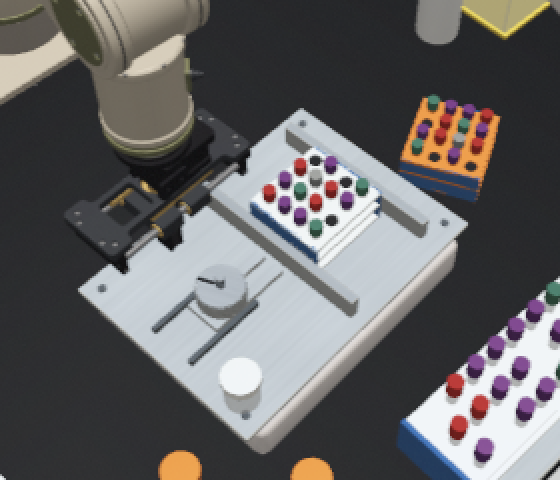

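The picture shows the shut fingers at about (170,235), on the robot side of the nut at (220,285), clear of everything. Now I'll lower the tool and feel for the rim.

step_arm(increments=[[[0.01, -0.005, 0.018], [0, 0, 0]], [[0.018, -0.01, 0.0205], [0, 0, 0]], [[0.024, -0.01, 0.0205], [0, 0, 0]], [[0.027, -0.01, 0.0205], [0, 0, 0]]])

```text
time: 2.05
ee_pos: [0.5457, -0.1122, 0.0975]
eef_rot: [0.999, 0.034, -0.003, -0.002]
ft_force: [-0.2, 0.4, -0.2]
width: 0.0005
```

step_arm(increments=[[[0.001, 0, 0], [0, 0, 0]], [[0.002, 0, 0], [0, 0, 0]], [[0.004, 0, 0], [0, 0, 0]]])

```text
time: 2.35
ee_pos: [0.5498, -0.1123, 0.098]
eef_rot: [0.999, 0.034, -0.002, -0.001]
ft_force: [0.2, 0.4, -0.7]
width: 0.0003
```

step_arm(increments=[[[0.002, 0, 0], [0, 0, 0]], [[0.003, 0, 0], [0, 0, 0]], [[0.004, 0, 0], [0, 0, 0]]])

```text
time: 2.65
ee_pos: [0.5539, -0.1121, 0.098]
eef_rot: [0.999, 0.034, -0.002, -0.001]
ft_force: [0.3, -0.3, -0.2]
width: 0.0005
```

step_arm(increments=[[[0.002, 0, 0], [0, 0, 0]], [[0.003, 0, 0], [0, 0, 0]], [[0.004, 0, 0], [0, 0, 0]]])

```text
time: 2.95
ee_pos: [0.558, -0.1118, 0.0979]
eef_rot: [0.999, 0.034, -0.002, -0.001]
ft_force: [0.4, -0.2, -0.1]
width: 0.0005
```

step_arm(increments=[[[0.001, 0, 0], [0, 0, 0]], [[0.002, 0, 0], [0, 0, 0]], [[0.003, 0, 0], [0, 0, 0]]])

```text
time: 3.25
ee_pos: [0.5599, -0.1116, 0.0977]
eef_rot: [0.999, 0.034, -0.004, -0.001]
ft_force: [-9.4, -0.0, 4.7]
width: 0.0004
```

step_arm(increments=[[[0.001, 0, 0], [0, 0, 0]], [[0.002, 0, 0], [0, 0, 0]], [[0.002, 0, 0], [0, 0, 0]]])

```text
time: 3.55
ee_pos: [0.5599, -0.1117, 0.0974]
eef_rot: [0.999, 0.033, -0.006, -0.001]
ft_force: [-10.8, 1.1, 7.7]
width: 0.0004
```

step_arm(increments=[[[0.0015, 0.004, 0], [0, 0, 0]], [[0.0015, 0.008, 0], [0, 0, 0]], [[0.0015, 0.012, 0], [0, 0, 0]], [[0.0015, 0.016, 0], [0, 0, 0]], [[0.0015, 0.02, 0], [0, 0, 0]]])

```text
time: 4.05
ee_pos: [0.5609, -0.1313, 0.0971]
eef_rot: [0.999, 0.034, -0.008, -0.002]
ft_force: [-9.1, 0.5, 7.7]
width: 0.0006
```

```bash
python3 - <<'E'
from h import *
print(mark('top',.121,'t2'),mark('scene',.121,'s2'))
a=cv2.imread('pics/t2.png');b=cv2.imread('pics/s2.png');cv2.imwrite('pics/m2.png',cv2.resize(np.hstack([a,b]),(800,400)))
E
```

```text
[327 166] [239 231]
```

View pics/m2.png

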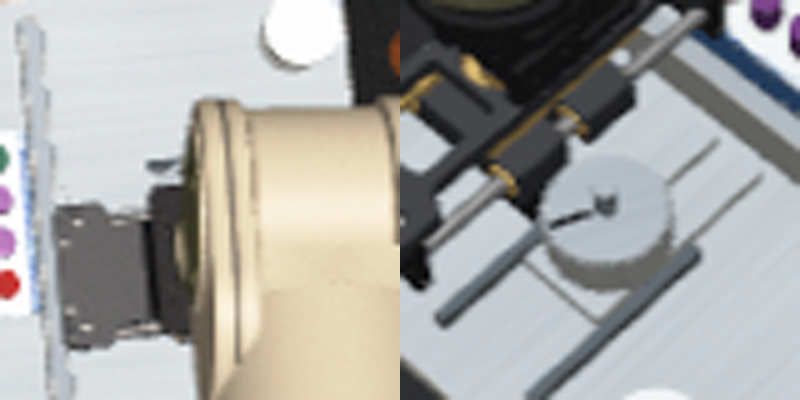

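```bash
cat >> h.py <<'E'
def ang(a,b,off,nz,s=5.,x0=400):
    A,B=[ray('scene',*((np.array(q)-[x0,0])/s+off),nz) for q in(a,b)]; d=(B-A)[:2]
    return (np.arctan2(d[1],d[0])-YAW)%(2*np.pi)-np.pi, np.hypot(*d), A
E
python3 - <<'E'
from h import *
print(ang((605,203),(550,227),(239,231),.121))
from bench import r
print(inc(r,[*sw(-.036,-.07),.0985]))
E
```

```text
(np.float64(1.227509861385661), np.float64(0.025339856705921558), array([ 0.59985773, -0.11968681,  0.121     ]))
(array([ 0.0034, -0.0247, -0.0015]), array([-0.0029,  0.0156, -0.0009]))
```

No slip so far: the mark went from about 0.44 to 1.23 rad over a 20 mm stroke, against 0.71 rad predicted. I'll repeat this with retract, return and stroke.

step_arm(increments=[[[-0.004, 0, -0.0015], [0, 0.015, 0]], [[-0.005, -0.012, -0.0015], [0, 0.015, 0]], [[-0.004, -0.025, -0.0015], [0, 0.015, 0]], [[-0.001, -0.025, -0.0015], [0, 0.015, 0]], [[0.0005, -0.025, -0.0015], [0, 0.015, 0]]])

```text
time: 4.65
ee_pos: [0.5605, -0.1063, 0.0988]
eef_rot: [0.999, 0.034, -0.0, -0.001]
ft_force: [-3.3, 2.6, 1.6]
width: 0.0004
```

step_arm(increments=[[[0.002, 0.001, 0], [0, 0, 0]], [[0.002, 0.008, 0], [0, 0, 0]], [[0.002, 0.016, 0], [0, 0, 0]], [[0.002, 0.024, 0], [0, 0, 0]], [[0.002, 0.032, 0], [0, 0, 0]]])

```text
time: 5.15
ee_pos: [0.5626, -0.1389, 0.0981]
eef_rot: [0.999, 0.034, -0.003, -0.001]
ft_force: [-5.1, 0.9, 3.5]
width: 0.0006
```

```bash
python3 - <<'E'
from h import *
from bench import r
print(inc(r,[*sw(-.036,-.069),.0985]))
u=mark('scene',.121,'s3');print(u)
E
```

```text
(array([ 0.0023, -0.0324, -0.0003]), array([-0.0031,  0.0052,  0.0003]))
[239 231]
```

View pics/s3.png

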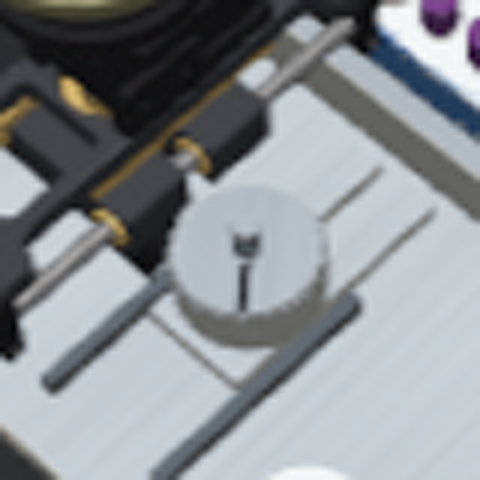

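```bash
python3 - <<'E'
from h import *
print(ang((246,243),(242,310),(239,231),.122,6,0))
E
```

```text
(np.float64(2.3109400437955383), np.float64(0.02722416151925621), array([ 0.6001943 , -0.11989008,  0.122     ]))
```

step_arm(increments=[[[-0.004, 0, -0.0005], [0, 0.005, 0]], [[-0.006, -0.016, -0.0005], [0, 0.005, 0]], [[-0.005, -0.033, -0.0005], [0, 0.005, 0]], [[-0.002, -0.033, -0.0005], [0, 0.005, 0]], [[0.0, -0.033, -0.0005], [0, 0.005, 0]]])

```text
time: 5.7
ee_pos: [0.5608, -0.1065, 0.0988]
eef_rot: [0.999, 0.034, 0.0, -0.001]
ft_force: [-10.4, 3.0, 6.3]
width: 0.0005
```

step_arm(increments=[[[0.0025, 0.001, 0], [0, 0, 0]], [[0.0025, 0.008, 0], [0, 0, 0]], [[0.0025, 0.016, 0], [0, 0, 0]], [[0.0025, 0.024, 0], [0, 0, 0]], [[0.0025, 0.032, 0], [0, 0, 0]]])

```text
time: 6.2
ee_pos: [0.5629, -0.1395, 0.0982]
eef_rot: [0.999, 0.033, -0.003, -0.001]
ft_force: [-6.8, -1.0, 4.0]
width: 0.0005
```

```bash
python3 - <<'E'
from h import *
from bench import r
print(inc(r,[*sw(-.036,-.069),.0985]))
u=mark('scene',.122,'s4');print(u)
E
```

```text
(array([ 0.002 , -0.0331, -0.0002]), array([-0.0025,  0.0053, -0.0007]))
[239 231]
```

View pics/s4.png

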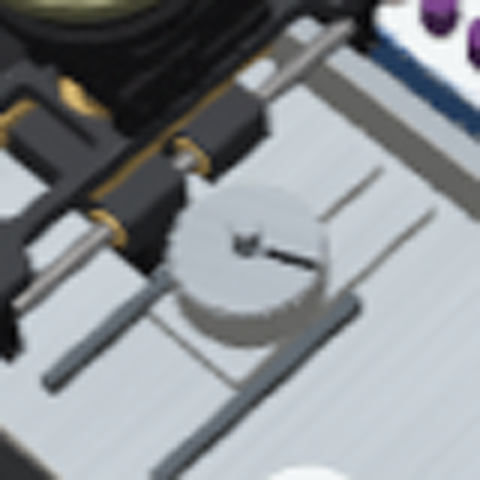

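The mark now reads (246,243) to (318,267), about 1.1 rad further with no slip.

step_arm(increments=[[[-0.004, 0, -0.0005], [0, 0.005, 0]], [[-0.006, -0.016, -0.0005], [0, 0.005, 0]], [[-0.005, -0.033, -0.0005], [0, 0.005, 0]], [[-0.002, -0.033, -0.0005], [0, 0.005, 0]], [[-0.0005, -0.033, -0.0005], [0, 0.005, 0]]])

```text
time: 6.75
ee_pos: [0.5606, -0.1071, 0.0989]
eef_rot: [0.999, 0.033, 0.0, -0.001]
ft_force: [-9.1, 3.5, 7.2]
width: 0.0002
```

step_arm(increments=[[[0.0025, 0.001, 0], [0, 0, 0]], [[0.0025, 0.008, 0], [0, 0, 0]], [[0.0025, 0.016, 0], [0, 0, 0]], [[0.0025, 0.024, 0], [0, 0, 0]], [[0.0025, 0.032, 0], [0, 0, 0]]])

```text
time: 7.25
ee_pos: [0.563, -0.14, 0.0984]
eef_rot: [0.999, 0.033, -0.002, -0.001]
ft_force: [-4.7, 0.3, 2.2]
width: 0.0003
```

```bash
python3 - <<'E'
from h import *
from bench import r
print(ang((246,243),(318,267),(239,231),.123,6,0))
print(inc(r,[*sw(-.036,-.069),.0985]))
u=mark('scene',.122,'s5');print(u)
E
```

```text
(np.float64(-2.766833808666115), np.float64(0.027342958292930982), array([ 0.60071841, -0.12025552,  0.123     ]))
(array([ 0.0019, -0.0336, -0.    ]), array([-0.002 ,  0.0046, -0.0015]))
[239 231]
```

View pics/s5.png

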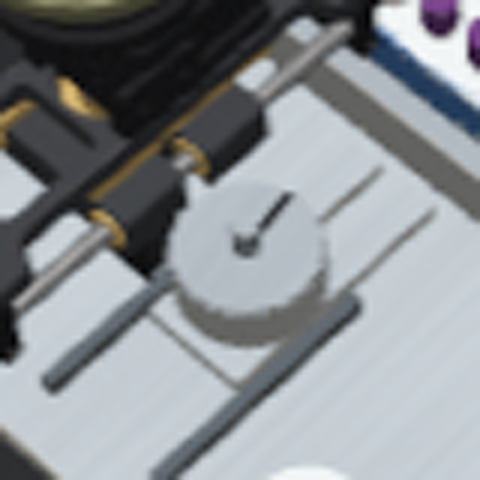

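step_arm(increments=[[[-0.004, 0, -0.0002], [0, 0.005, 0]], [[-0.006, -0.016, -0.0002], [0, 0.005, 0]], [[-0.005, -0.034, -0.0002], [0, 0.005, 0]], [[-0.002, -0.034, -0.0002], [0, 0.005, 0]], [[-0.0005, -0.034, -0.0002], [0, 0.005, 0]]])

```text
time: 7.8
ee_pos: [0.5607, -0.1065, 0.0987]
eef_rot: [0.999, 0.033, 0.001, -0.001]
ft_force: [-9.7, 3.9, 6.5]
width: 0.0003
```

step_arm(increments=[[[0.0025, 0.001, 0], [0, 0, 0]], [[0.0025, 0.008, 0], [0, 0, 0]], [[0.0025, 0.016, 0], [0, 0, 0]], [[0.0025, 0.024, 0], [0, 0, 0]], [[0.0025, 0.032, 0], [0, 0, 0]]])

```text
time: 8.3
ee_pos: [0.5628, -0.1394, 0.0982]
eef_rot: [0.999, 0.032, -0.002, -0.001]
ft_force: [-5.8, -0.9, 4.0]
width: 0.0004
```

```bash
python3 - <<'E'
from h import *
from bench import r
print(ang((246,243),(290,195),(239,231),.124,6,0))
print(inc(r,[*sw(-.036,-.069),.0985]))
u=mark('scene',.122,'s6');print(u)
E
```

```text
(np.float64(-1.4588363492031424), np.float64(0.024711582096056214), array([ 0.60124253, -0.12062095,  0.124     ]))
(array([ 0.0021, -0.033 , -0.0002]), array([-0.0015,  0.0044, -0.0022]))
[239 231]
```

View pics/s6.png

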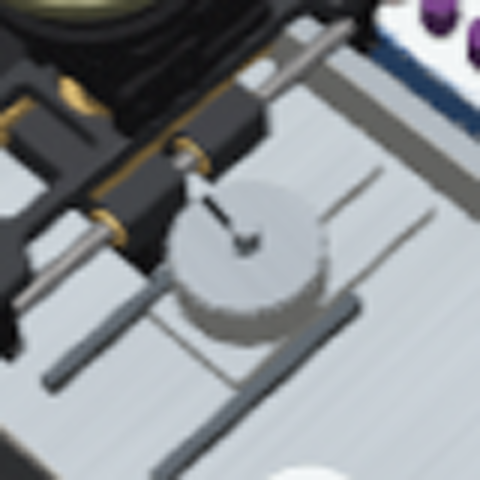

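step_arm(increments=[[[-0.004, 0, -0.002], [0, 0.004, -0.002]], [[-0.006, -0.016, -0.002], [0, 0.004, -0.002]], [[-0.005, -0.033, -0.002], [0, 0.004, -0.002]], [[-0.002, -0.033, -0.002], [0, 0.004, -0.002]], [[-0.0005, -0.033, -0.002], [0, 0.004, -0.002]]])

```text
time: 8.85
ee_pos: [0.5606, -0.1071, 0.1004]
eef_rot: [0.999, 0.033, 0.0, -0.001]
ft_force: [-9.8, 3.6, 6.0]
width: 0.0004
```

step_arm(increments=[[[0.0025, 0.001, 0], [0, 0, 0]], [[0.0025, 0.008, 0], [0, 0, 0]], [[0.0025, 0.016, 0], [0, 0, 0]], [[0.0025, 0.024, 0], [0, 0, 0]], [[0.0025, 0.032, 0], [0, 0, 0]]])

```text
time: 9.35
ee_pos: [0.5629, -0.14, 0.1]
eef_rot: [0.999, 0.033, -0.002, -0.0]
ft_force: [-4.3, -0.1, 2.6]
width: 0.0007
```

```bash
python3 - <<'E'
from h import *
from bench import r
print(ang((246,241),(205,197),(239,231),.125,6,0))
print(inc(r,[*sw(-.036,-.069),.1]))
u=mark('scene',.122,'s7');print(u)
E
```

```text
(np.float64(-0.1301395486272785), np.float64(0.023867890500540556), array([ 0.6011438 , -0.12044779,  0.125     ]))
(array([ 0.002 , -0.0336, -0.    ]), array([-0.0009,  0.0047, -0.001 ]))
[239 231]
```

View pics/s7.png

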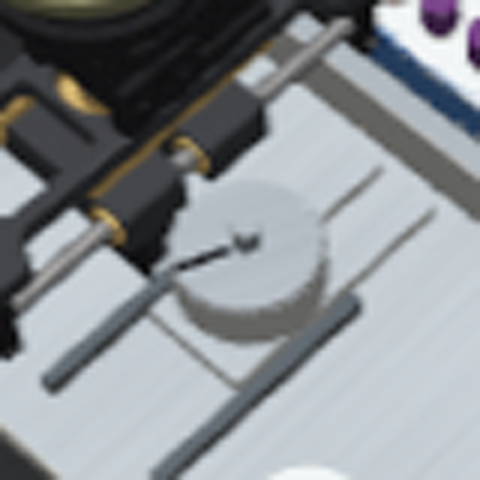

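step_arm(increments=[[[-0.004, 0, -0.001], [0, 0.004, -0.001]], [[-0.006, -0.016, -0.001], [0, 0.004, -0.001]], [[-0.005, -0.033, -0.001], [0, 0.004, -0.001]], [[-0.002, -0.033, -0.001], [0, 0.004, -0.001]], [[-0.0005, -0.033, -0.001], [0, 0.004, -0.001]]])

```text
time: 9.9
ee_pos: [0.5605, -0.1075, 0.101]
eef_rot: [0.999, 0.034, -0.0, -0.0]
ft_force: [-9.8, 2.9, 6.8]
width: 0.0003
```

step_arm(increments=[[[0.0025, 0.001, 0], [0, 0, 0]], [[0.0025, 0.008, 0], [0, 0, 0]], [[0.0025, 0.016, 0], [0, 0, 0]], [[0.0025, 0.024, 0], [0, 0, 0]], [[0.0025, 0.032, 0], [0, 0, 0]]])

```text
time: 10.4
ee_pos: [0.563, -0.1403, 0.1006]
eef_rot: [0.999, 0.033, -0.003, -0.0]
ft_force: [-3.5, 0.6, 1.8]
width: 0.0003
```

```bash
python3 - <<'E'
from h import *
from bench import r
print(ang((246,239),(174,268),(239,231),.126,6,0))
print(inc(r,[*sw(-.036,-.069),.101]))
u=mark('scene',.122,'s8');print(u)
E
```

```text
(np.float64(1.1948571160881558), np.float64(0.027125906733103628), array([ 0.60104585, -0.12027529,  0.126     ]))
(array([ 0.0019, -0.0339, -0.0004]), array([-0.0005,  0.0051, -0.0007]))
[239 231]
```

View pics/s8.png

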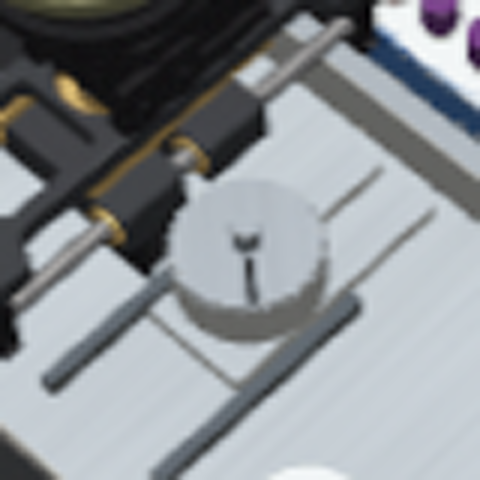

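step_arm(increments=[[[-0.004, 0, -0.001], [0, 0.004, -0.001]], [[-0.006, -0.016, -0.001], [0, 0.004, -0.001]], [[-0.005, -0.034, -0.001], [0, 0.004, -0.001]], [[-0.002, -0.034, -0.001], [0, 0.004, -0.001]], [[-0.0005, -0.034, -0.001], [0, 0.004, -0.001]]])

```text
time: 10.95
ee_pos: [0.5606, -0.1066, 0.1017]
eef_rot: [0.999, 0.034, -0.0, -0.0]
ft_force: [-9.9, 4.6, 6.8]
width: 0.0004
```

step_arm(increments=[[[0.0025, 0.001, 0], [0, 0, 0]], [[0.0025, 0.008, 0], [0, 0, 0]], [[0.0025, 0.016, 0], [0, 0, 0]], [[0.0025, 0.024, 0], [0, 0, 0]], [[0.0025, 0.032, 0], [0, 0, 0]]])

```text
time: 11.45
ee_pos: [0.5628, -0.1394, 0.1013]
eef_rot: [0.999, 0.033, -0.003, 0.0]
ft_force: [-6.5, -0.1, 4.3]
width: 0.0006
```

```bash
python3 - <<'E'
from h import *
from bench import r
print(ang((246,239),(252,304),(239,231),.127,6,0))
print(inc(r,[*sw(-.036,-.069),.102]))
u=mark('scene',.122,'s9');print(u)
E
```

```text
(np.float64(2.439262207306646), np.float64(0.02653859542997083), array([ 0.60157129, -0.12064187,  0.127     ]))
(array([ 0.0021, -0.033 , -0.0007]), array([-0.0002,  0.006 , -0.0001]))
[239 231]
```

View pics/s9.png

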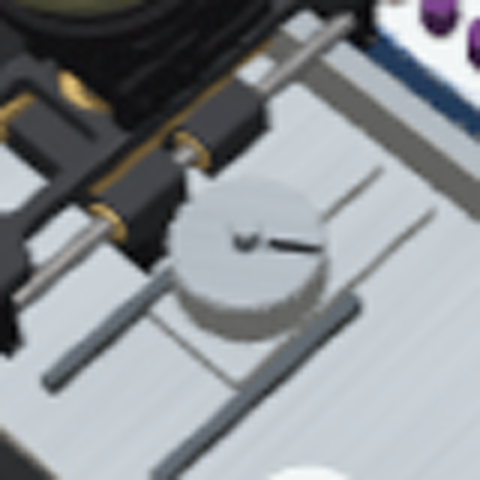

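step_arm(increments=[[[-0.004, 0, -0.001], [0, 0.005, 0]], [[-0.006, -0.016, -0.001], [0, 0.005, 0]], [[-0.005, -0.033, -0.001], [0, 0.005, 0]], [[-0.002, -0.033, -0.001], [0, 0.005, 0]], [[-0.0005, -0.033, -0.001], [0, 0.005, 0]]])

```text
time: 12.0
ee_pos: [0.5606, -0.1071, 0.1024]
eef_rot: [0.999, 0.033, -0.0, 0.0]
ft_force: [-9.0, 3.7, 7.6]
width: 0.0005
```

step_arm(increments=[[[0.0025, 0.001, 0], [0, 0, 0]], [[0.0025, 0.008, 0], [0, 0, 0]], [[0.0025, 0.016, 0], [0, 0, 0]], [[0.0025, 0.024, 0], [0, 0, 0]], [[0.0025, 0.032, 0], [0, 0, 0]]])

```text
time: 12.5
ee_pos: [0.5629, -0.1401, 0.102]
eef_rot: [0.999, 0.033, -0.003, 0.0]
ft_force: [-4.7, 0.1, 1.7]
width: 0.0007
```

```bash
python3 - <<'E'
from h import *
from bench import r
print(ang((246,238),(320,248),(239,231),.127,6,0))
print(inc(r,[*sw(-.036,-.069),.102]))
u=mark('scene',.122,'s10');print(u)
E
```

```text
(np.float64(-2.555918657176054), np.float64(0.026254144000938284), array([ 0.60126005, -0.12037273,  0.127     ]))
(array([ 0.002 , -0.0336, -0.    ]), array([ 0.0004,  0.0052, -0.0011]))
[239 231]
```

View pics/s10.png

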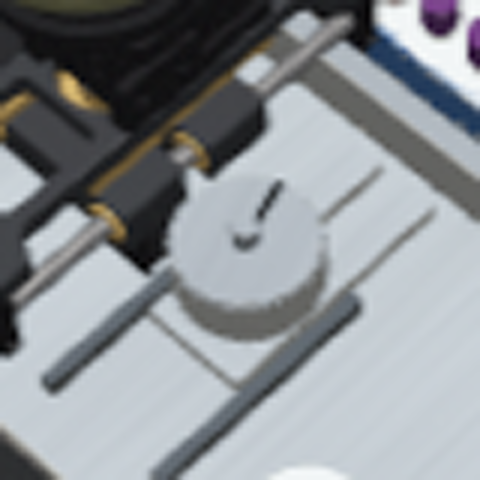

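step_arm(increments=[[[-0.004, 0, -0.0005], [0, 0.005, 0]], [[-0.006, -0.016, -0.0005], [0, 0.005, 0]], [[-0.005, -0.033, -0.0005], [0, 0.005, 0]], [[-0.002, -0.033, -0.0005], [0, 0.005, 0]], [[-0.0005, -0.033, -0.0005], [0, 0.005, 0]]])

```text
time: 13.05
ee_pos: [0.5605, -0.1076, 0.1025]
eef_rot: [0.999, 0.033, 0.0, 0.0]
ft_force: [-10.5, 2.4, 6.6]
width: 0.0002
```

step_arm(increments=[[[0.0025, 0.001, 0], [0, 0, 0]], [[0.0025, 0.008, 0], [0, 0, 0]], [[0.0025, 0.016, 0], [0, 0, 0]], [[0.0025, 0.024, 0], [0, 0, 0]], [[0.0025, 0.032, 0], [0, 0, 0]]])

```text
time: 13.55
ee_pos: [0.563, -0.1404, 0.1022]
eef_rot: [0.999, 0.033, -0.002, 0.001]
ft_force: [-4.1, 0.6, 1.4]
width: 0.0005
```

```bash
python3 - <<'E'
from h import *
from bench import r
print(ang((246,237),(280,183),(239,231),.127,6,0))
print(inc(r,[*sw(-.036,-.069),.102]))
u=mark('scene',.122,'s11');print(u)
E
```

```text
(np.float64(-1.2803101586916967), np.float64(0.024983080556119988), array([ 0.60094867, -0.12010346,  0.127     ]))
(array([ 0.0019, -0.034 ,  0.0001]), array([ 0.0009,  0.0045, -0.0018]))
[239 231]
```

View pics/s11.png

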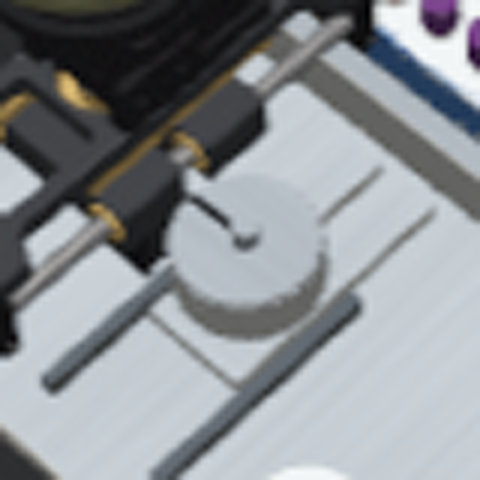

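step_arm(increments=[[[-0.004, 0, -0.0005], [0, 0.004, 0]], [[-0.006, -0.012, -0.0005], [0, 0.004, 0]], [[-0.005, -0.025, -0.0005], [0, 0.004, 0]], [[-0.002, -0.025, -0.0005], [0, 0.004, 0]], [[-0.0005, -0.025, -0.0005], [0, 0.004, 0]]])

```text
time: 14.1
ee_pos: [0.5601, -0.1156, 0.1025]
eef_rot: [0.999, 0.033, -0.002, 0.001]
ft_force: [-15.6, 0.7, 11.3]
width: 0.0003
```

step_arm(increments=[[[0.0025, 0.001, 0], [0, 0, 0]], [[0.0025, 0.006, 0], [0, 0, 0]], [[0.0025, 0.012, 0], [0, 0, 0]], [[0.001, 0.012, 0], [0, 0, 0]], [[-0.01, 0.012, 0], [0, 0, 0]]])

```text
time: 14.6
ee_pos: [0.5515, -0.1276, 0.1025]
eef_rot: [0.999, 0.034, -0.001, 0.0]
ft_force: [0.3, 1.0, -0.0]
width: 0.0003
```

```bash
python3 - <<'E'
from h import *
from bench import r
print(ang((246,237),(192,193),(239,231),.127,6,0))
u=mark('scene',.122,'s12');print(u)
print(inc(r,[*sw(-.092,.045),.16]))
E
```

```text
(np.float64(-0.0003455050812215532), np.float64(0.02702396525326385), array([ 0.60094867, -0.12010346,  0.127     ]))
[239 231]
(array([-0.0418, -0.1346, -0.0576]), array([ 0.0011,  0.0036, -0.0004]))
```

View pics/s12.png

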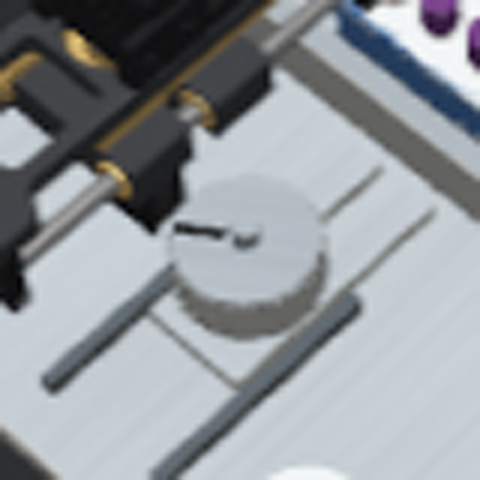

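The mark now reads (246,237) to (176,228), about 0.5 rad past tight. With two full turns counted the nut is at about 13.0 rad. Next I go over the bar to its rack side near the robot end.

step_arm(increments=[[[-0.02, 0, -0.03], [0, 0.003, 0]], [[-0.04, -0.03, -0.0575], [0, 0.003, 0]], [[-0.042, -0.07, -0.0575], [0, 0.003, 0]], [[-0.042, -0.11, -0.0575], [0, 0.003, 0]], [[-0.042, -0.135, -0.0575], [0, 0.003, 0]]])

```text
time: 15.15
ee_pos: [0.4986, 0.0074, 0.1606]
eef_rot: [0.999, 0.035, 0.001, 0.001]
ft_force: [-0.5, -0.8, -0.3]
width: 0.0005
```

```bash
python3 - <<'E'
from h import *
from bench import r
print(r.read_state()['ee_pos'],inc(r,[*sw(-.092,.045),.097]))
cv2.imwrite("pics/s13.png",r.camera("scene")["pixels"][130:370,170:450].repeat(2,0).repeat(2,1))
E
```

```text
[0.49864239 0.00736275 0.16057407] (array([0.0002, 0.0037, 0.0636]), array([ 0.0012, -0.0013,  0.0026]))
```

View pics/s13.png

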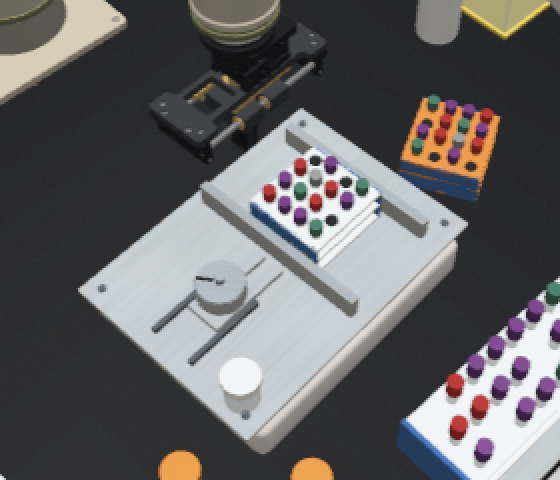

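The bar is still in place, with its near end at (205,187). The rack and jar stand untouched, and the gripper is on the rack side.

step_arm(increments=[[[0, 0.003, 0.02], [0, 0, 0]], [[0, 0.003, 0.04], [0, 0, 0]], [[0, 0.003, 0.055], [0, 0, 0]], [[0, 0.003, 0.0635], [0, 0, 0]], [[0, 0.006, 0.0635], [0, 0, 0]]])

```text
time: 15.7
ee_pos: [0.4983, 0.0054, 0.0963]
eef_rot: [0.999, 0.037, -0.0, -0.0]
ft_force: [-0.2, 0.4, 0.2]
width: 0.0004
```

step_arm(increments=[[[0, 0.003, 0], [0, 0, 0]], [[0, 0.006, 0], [0, 0, 0]], [[0, 0.01, 0], [0, 0, 0]], [[0, 0.013, 0], [0, 0, 0]], [[0, 0.016, 0], [0, 0, 0]]])

```text
time: 16.2
ee_pos: [0.4997, -0.0109, 0.0965]
eef_rot: [0.999, 0.037, 0.0, -0.0]
ft_force: [-0.0, 0.3, -0.1]
width: 0.0004
```

step_arm(increments=[[[0, 0.003, 0], [0, 0, 0]], [[0, 0.006, 0], [0, 0, 0]], [[0, 0.009, 0], [0, 0, 0]], [[0, 0.012, 0], [0, 0, 0]]])

```text
time: 16.6
ee_pos: [0.5006, -0.0231, 0.0965]
eef_rot: [0.999, 0.037, 0.0, -0.0]
ft_force: [-0.5, -0.2, -0.7]
width: 0.0002
```

step_arm(increments=[[[0, 0.003, 0], [0, 0, 0]], [[0, 0.006, 0], [0, 0, 0]], [[0, 0.009, 0], [0, 0, 0]]])

```text
time: 16.9
ee_pos: [0.5012, -0.0319, 0.0965]
eef_rot: [0.999, 0.037, 0.0, -0.001]
ft_force: [-1.9, 2.4, 0.3]
width: 0.0007
```

```bash
python3 - <<'E'
from h import *
from bench import r
cv2.imwrite("pics/s14.png",r.camera("scene")["pixels"][130:370,170:450].repeat(2,0).repeat(2,1))
E
```

```text
(no output)
```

View pics/s14.png

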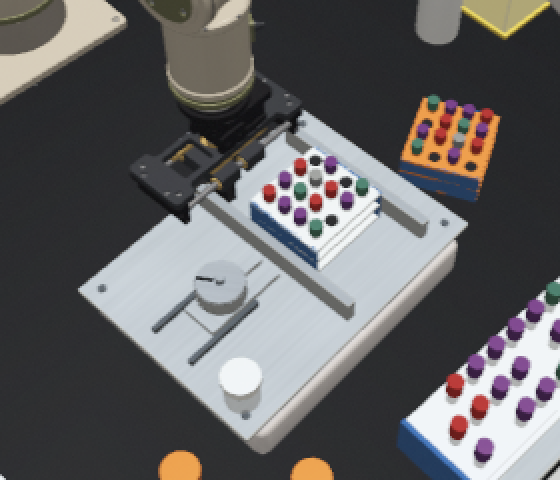

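step_arm(increments=[[[0, 0.004, 0], [0, 0, 0]], [[0, 0.008, 0], [0, 0, 0]], [[0, 0.012, 0], [0, 0, 0]], [[0, 0.016, 0], [0, 0, 0]], [[0, 0.02, 0], [0, 0, 0]]])

```text
time: 17.45
ee_pos: [0.5027, -0.0529, 0.0965]
eef_rot: [0.999, 0.037, 0.0, -0.0]
ft_force: [-0.8, 3.0, 1.0]
width: 0.0005
```

step_arm(increments=[[[0, 0.003, 0], [0, 0, 0]], [[0, 0.006, 0], [0, 0, 0]], [[0, 0.009, 0], [0, 0, 0]], [[0, 0.012, 0], [0, 0, 0]]])

```text
time: 17.85
ee_pos: [0.5035, -0.0651, 0.0964]
eef_rot: [0.999, 0.037, -0.0, -0.0]
ft_force: [-0.8, 2.9, 1.5]
width: 0.0007
```

step_arm(increments=[[[0, 0.001, 0], [0, 0, 0]], [[0, 0.002, 0], [0, 0, 0]], [[0, 0.003, 0], [0, 0, 0]]])

```text
time: 18.15
ee_pos: [0.5036, -0.0663, 0.0964]
eef_rot: [0.999, 0.038, -0.0, -0.001]
ft_force: [-2.8, 10.7, 2.4]
width: 0.0007
```

The force rose to 10.7 N and the motion stopped, so the bar is at its stop. I'll press once briefly, then back off.

step_arm(increments=[[[0, 0.002, 0], [0, 0, 0]], [[0, 0.002, 0], [0, 0, 0]], [[0, 0, 0], [0, 0, 0]], [[0, -0.008, 0], [0, 0, 0]], [[0, -0.02, 0], [0, 0, 0]]])

```text
time: 18.65
ee_pos: [0.5022, -0.0467, 0.0965]
eef_rot: [0.999, 0.037, -0.0, -0.001]
ft_force: [0.7, 0.1, 0.5]
width: 0.0003
```

step_arm(increments=[[[-0.005, 0, -0.03], [0, 0, 0]], [[-0.02, 0, -0.06], [0, 0, 0]], [[-0.05, 0, -0.1], [0, 0, 0]], [[-0.08, 0, -0.13], [0, 0, 0]], [[-0.1, 0, -0.15], [0, 0, 0]]])

```text
time: 19.15
ee_pos: [0.4016, -0.0538, 0.2486]
eef_rot: [0.999, 0.037, 0.001, -0.0]
ft_force: [0.5, 0.2, -0.1]
width: 0.0005
```

```bash
python3 - <<'E'
from h import *
from bench import r
a=r.camera("scene")["pixels"]; cv2.imwrite("pics/s15.png",cv2.resize(a[180:355,205:410],None,fx=3.4,fy=3.4,interpolation=cv2.INTER_CUBIC))
cv2.imwrite("pics/t15.png",cv2.resize(r.camera("top")["pixels"][150:275,255:425],None,fx=4.7,fy=4.7,interpolation=cv2.INTER_CUBIC))
E
```

```text
(no output)
```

View pics/s15.png

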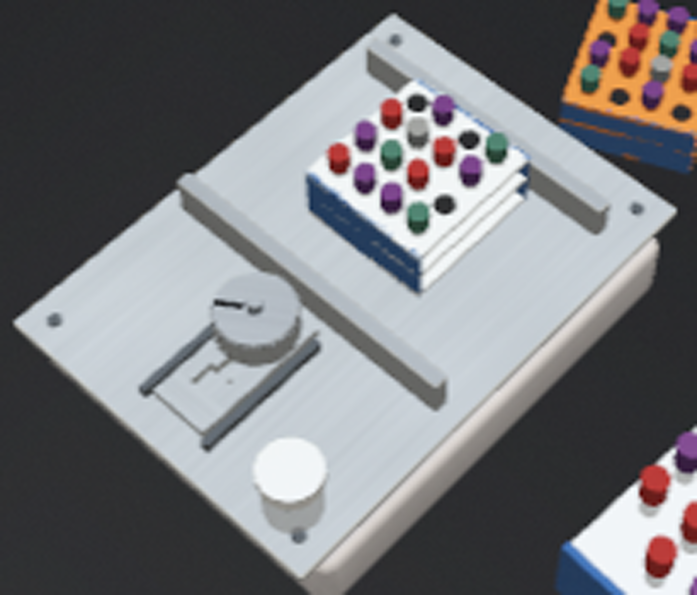

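View pics/t15.png

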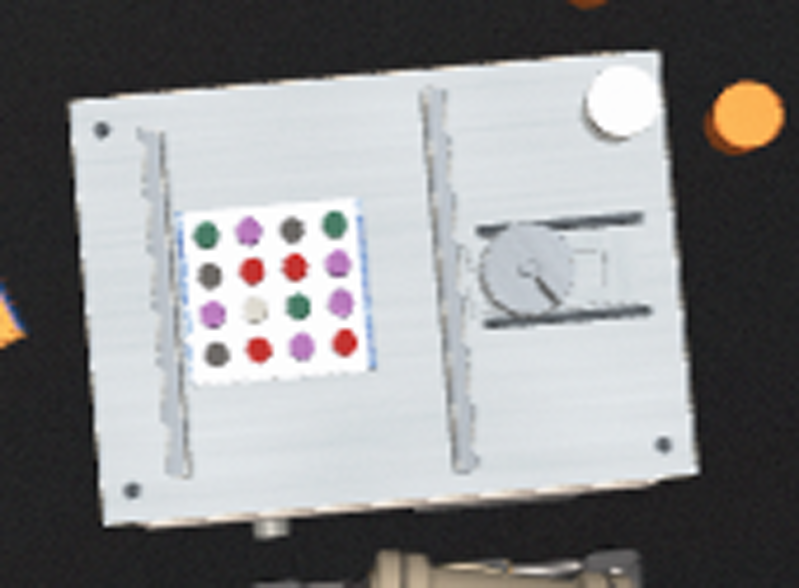

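The top view shows the bar shifted 65 px, about 39.5 mm. The rack and jar are at the same pixels as at the start, and the nut mark sits about 0.17 rad past two turns from its start.

```bash
python3 - <<'E'
from bench import r
print(r.read_state()['ft_force']); r.close_job()
E
```

```text
[ 0.89831143 -0.85689159 -0.28721735]
the job is handed in; nothing more can be done
```

The job is done and handed in: the nut is loosened two turns and the clamp bar is back at its stop. It took about 19 s of the 72 s allowed, and `close_job` gives no verdict.

- **Nut:** I rolled the shut fingertips along the robot side of the rim in 12 strokes, following the engraved mark through both turns. The highest force I read while pressing was about 19 N, at the end of a move. The last pictures put it about 0.17 rad past two turns from its start, at roughly 13.0–13.2 rad (allowed 11.75–14.1).
- **Clamp bar:** I pushed it from the rack side. It moved at about 3 N, and at the stop the force rose to about 11 N. The top view shows it shifted about 39.5 mm, against a 40 mm stop.
- **Rack and jar:** Both are at the same pixels as in the first pictures. I did not check the spray bottle and pen in a last picture, but the arm stayed well clear of them.
- **Robot:** It is retracted and the wrist reads about 1 N, so it is touching nothing.

**Measurement disagreements:**
- The two cameras differed by about 5 mm in the shaker's x. Touching the rim settled the position.
- The mark first read 0.44–0.50 rad, slightly over the stated 0.4 rad limit. That is within what I can read from the pixels.

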